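Free the gate strap from the bench hold-down clip

ROBOT

A 7-joint arm with a two-finger parallel gripper is mounted at the origin on the work surface. World frame = base frame: x ahead of the robot, y to its left, z up, the work surface at z = 0. Lengths are in mm, angles in rad, forces in N, time in s.
With the tool pointing down it reaches from about 400 to 850 mm from the base axis. Payload 10.4 kg.
Tool frame: the origin (TCP) lies on the centre line of the jaws, within the pads' length; the fingertips stand 22 mm ahead of it and the grasp point (between the pads) lies 3 mm ahead of it; z points along the fingers, y is the line along which they close (so a half turn about z gives the same grasp; the last joint's range is limited). The gripper opens to 85 mm and grips with 20 to 120 N. Pads are 22 mm wide; open, the fingers measure 114 mm over their backs; the gripper's body (76 mm by 85 mm) begins 54 mm behind the grasp point. The pads swing forward as they close: fully open they stand 13 mm farther back than shut.
Start: joints at [1.27, 0.332, -0.065, 1.46, 0.022, 1.35, -0.088], TCP at [171.421, -601.052, 253.338] pointing down, gripper open.
Joint ranges: [-2.6, 2.6], [-0.5, 2.12], [-1.47, 1.34], [0.16, 2.42], [-1.27, 4.41], [0.06, 2.06], [-2.6, 2.6]. Speed limits (rad/s): [2.22, 2.22, 2.79, 2.79, 3.14, 3.14, 3.14].

INTERFACE

Orientations are given as a 3x3 rotation matrix whose columns are the frame's x, y, z axes.
In Python, from station import ctrl gives the robot as it stands. The module is installed in compiled form; this text tells all that it offers.
- The arm moves only by the tool jog_arm, never from a script. Its argument "rows" is a list of rows, each an object with "dp": the shift along the tool's x, y, z in mm, a list of three; "rotation": the turn, a rotation vector about the tool's x, y, z in rad, a list of three; "fingers": the opening, from 0 (shut) to 1 (fully open). In form: [{"dp": [dx, dy, dz], "rotation": [wx, wy, wz], "fingers": fingers}, ...]. A call has 1 to 10 rows; each row is the pose to reach, as a shift and turn from the pose commanded when the call began, along the tool's axes at that moment; what a row does not reach only later rows make up. A row lasts 1/12 s, in which the tool goes at most 41.7 mm and 7.16 degrees, less where a joint would pass 70% of its speed; a pose out of reach is approached as far as the arm can. A call with a gripper value outside its range is refused whole. The fingers move at their own pace and stop on an object; the grip force is fixed at half the most. Time passes only in rows, so rows that repeat a pose let the fingers close. It gives the time, the measured TCP pose, the force, the opening and the grip force at its end, in the units of the state.
- ctrl.state(): the state, without advancing time (a new reading comes with each control period).
- ctrl.grab_frame(name): name is "side" or "top" or "wrist"; returns the picture (384x512x3 uint8, red, green, blue); there is no depth.
- ctrl.camera_params(name): a dict with "K" (3x3 intrinsics, pixels), "world_to_cam" (4x4, takes a point from world to camera coordinates); the wrist camera has in their place "hand_eye" (4x4, takes a point from camera to tool coordinates, whose origin is the TCP and whose axes are the flange's). Camera axes: x right, y down, z forward; pixel columns grow to the right and rows downward; lengths in mm; the calibration is good to about 2 mm. A picture is of the moment at which its call begins: read the wrist's pose just before it. camera_params takes no time and is no camera call.
- ctrl.sign_off(): hands the job in; it is judged then, once.
Trained networks look in the newest picture that a camera, given by its name, has taken for a name from the list of things; names that differ only in an ending like _2 or _b are one class to them, and where a whole thing is asked for, a point or a joint stands for the part that bears it (a point fixed in the world has none). Each returns a list of dicts, best first, with "confidence" (0 to 1); they miss things now and then, are a little off and sometimes report something else, mostly with a low value. They report only what shows in the picture. A call takes as long as a camera call. They do not tell look-alikes from the thing itself.
- ctrl.trace(camera, query): "mask" (384x512 bool, what is visible of it) and "box" ([centre column, centre row, width, height] in pixels, round what is visible of it).
The state is a dict: "time": time; "joint_pos": joint angles; "dq": joint speeds; "joint_efforts": joint torques, N m; "tool_pos": TCP position; "ee_rot": TCP orientation; "contact_force": force on the tool from outside, world axes, zero at the start; "moment": the same for the moment, N m; "gripper_width": finger opening in mm; "grip_force": force on a finger pad.
Only numpy, scipy, OpenCV 4.12 (cv2) and the standard library are available. Lean on these libraries where they do the work, as an engineer would, in place of code of your own. Each camera call takes 0.05 s, during which the arm holds its last target. There are 200 camera calls.

TASK

The flat steel gate strap is held on its narrow bed by the sprung finger of the bench clip, whose nib sits in the hole at one end of the strap. Lift the finger by its knob until the nib is out of the hole, without pulling the strap off its bed, swing it about a quarter turn aside and let it down there; then take the strap out and lay it, not drop it, flat on the floor of the red seed tray, beside the small pot. Leave the tray and the pot standing in it where they are, and do not disturb the other tools or the jar.

Things in the scene. Friction and masses are not known exactly. Their poses are not given: they have to be found in the camera images.
- bed (a point): centre of the top face of the clip's bed bar, 30 mm above the bench. The bar is aluminium, 130 x 24 mm and 20 mm high, on the clip's board. x runs along the bar and the strap on it, towards the end that the finger holds; y from the bed towards the post; z up. The strap (36 mm wide) overhangs the bar by 6 mm on each side, with 20 mm free under the overhang
- clip: the fixed hold-down clip: a wooden board 150 x 145 x 10 mm screwed to the bench, with the bed bar, an upright post and a sprung steel finger on it. Origin on the bench under the bed's centre, axes as the bed's. The board reaches from -75 to 75 mm in x and from -35 to 110 mm in y
- pivot (a point): a fixed point on the axis of the clip's upright post, 60 mm above the bench; 50 mm in x and 85 mm in y from the bed's centre (bed axes, which are also this point's axes). The post's cap is 20 mm across and its top is 88 mm above the bench. The finger turns about this axis and slides up and down along it
- knob (a point): centre (half-way up) of the finger's upright round black knob, 20 mm in diameter and 34 mm tall, right above the nib and 85 mm from the post's axis; at the start 60 mm above the bench, its foot (the finger's top) at 43 mm. The finger is a steel bar 18 mm wide, 7 mm thick, from post to knob; the nib below, 9 mm in diameter, goes 5 mm down into the strap's hole
- clip_lift (a joint): height of the finger (m): 0 when it rests on the strap, -0.004 when it is let down with nothing under it, 0.035 at the upper stop. A spring pushes it down with about 6 N at 0 and 10 N at 0.035 and it weighs about 1.4 N; it comes down by itself when let go. The nib is out of the strap's hole above 0.005
- clip_swing (a joint): turn of the finger about the post (rad): 0 at the start, when it points from the post across to the bed (bed -y), nib in the strap's hole; grows counter-clockwise seen from above, the knob moving towards bed +x, past the end of the bed; at 1.57 it points along bed +x, quite clear of the strap; stop at 1.7. Light friction, stays where it is left
- strap_mid (a point): centre (half-way up) of the loose gate strap, a flat steel plate 130 x 36 x 6 mm of about 0.17 kg with a 17 mm hole 50 mm from the centre at each end. Axes: x along its length, z up. At the start it lies on the bed, its centre 33 mm above the bench
- tray: red plastic seed tray, an open box 200 x 260 x 40 mm with walls 4 mm thick and its floor's upper face 4 mm above the bench; the origin is at the centre of its underside, x along the 200 mm side, y along the 260 mm side, z up. It is loose, about 0.5 kg. The small pot stands in its -y end, and the +y end is empty
- small_pot_mid (a point): centre, half-way up, of the small terracotta pot standing in the tray's -y end: 55 mm across at the rim, 50 mm tall; leave it standing
- trowel_blade (a point): green plastic trowel, 280 mm long, lying on the bench near the robot; this point is on its blade, 30 mm from the tip; bystander
- fork_tines (a point): stainless steel hand fork with a wooden handle, 265 mm long, lying near the robot; this point is among its tines, 38 mm from their tips; bystander
- file: flat file with a wooden handle, 170 mm long, 20 mm high, lying on the bench along the clip board's edge on the side away from the post, about 60 mm in bed -y from the bed's centre line; bystander
- level: grey aluminium spirit level lying flat, 400 x 24 x 22 mm, on the far part of the bench; bystander
- jar_mid (a point): centre of a glass jar 60 mm across and 85 mm tall, in the slatted wooden crate (190 x 240 x 60 mm, fixed) that stands on the other side of the clip from the tray; bystander
- strap: the same gate strap again, with its origin at the centre of its underside, axes as for its centre
Not all that is in view belongs to the job. Of the things like the strap, leave any that is green or pink; of the rest the larger one is meant.

How it is judged (in metres and radians):
On the way, in this order (a step that is already met when the one before it is completed fails the run):
1. the finger is lifted until its nib is clear of the strap, the strap still lying on its bed (value of joint clip_lift above 0.007 m and distance of strap_mid from where it was at the start of the episode below 0.015 m), for 0.2 s.
2. the finger is swung well aside and let down, the strap still lying on its bed (value of joint clip_swing above 1 rad and value of joint clip_lift below 0.004 m and distance of strap_mid from where it was at the start of the episode below 0.02 m), for 0.2 s.
At the end, for the whole second after the job is handed in: The finger is swung at least 1 rad aside and let down (lift below 4 mm); the strap lies still, flat (within 0.06 rad) on the floor of the tray, inside its walls (its centre under 13 mm above the tray's underside); the tray is level and the small pot stands upright in it (value of joint clip_swing above 1 rad and value of joint clip_lift below 0.004 m and z of strap_mid in the frame of tray between 0.002 and 0.013 m and x of strap_mid in the frame of tray between -0.1 and 0.1 m and y of strap_mid in the frame of tray between -0.13 and 0.13 m and angle between the z axis of strap_mid and the z axis of tray, either way round below 0.06 rad and linear speed of strap below 0.02 m/s and angle between tray's own z axis and vertical below 0.05 rad and angle between small_pot_mid's own z axis and vertical below 0.15 rad); the robot touches nothing.
It fails at once if the small pot is knocked over or shifted more than 30 mm (angle between small_pot_mid's own z axis and vertical above 0.5 rad or distance of small_pot_mid from where it was at the start of the episode above 0.03 m).
It fails at once if the tray is shoved more than 30 mm (distance of tray from where it was at the start of the episode above 0.03 m).
It fails at once if the trowel, hand fork, spirit level, file or jar is shifted more than 30 mm (distance of any of trowel_blade, fork_tines, level, file, jar_mid from where it was at the start of the episode above 0.03 m).
It fails at once if the strap is dropped or thrown into the tray: it moves faster than 0.8 m/s within 45 mm of the tray's underside (linear speed of strap above 0.8 m/s and z of strap_mid in the frame of tray below 0.045 m and x of strap_mid in the frame of tray between -0.1 and 0.1 m and y of strap_mid in the frame of tray between -0.13 and 0.13 m).
It also fails if it takes over 61 s, if anything falls off the work surface, if the arm or the gripper's body presses on something with over 40 N, if the wrist force passes 120 N, or if a joint passes its speed limit or range.

## Working session

There is one attempt and no reset: what is moved stays moved. The work goes in short steps, Python scripts to look and compute and a tool call to move; the robot and the scene stay as the last step left them, time stands still between calls to the robot, and variables do not carry over. Pictures are saved under pics/ and viewed, at most 10 in all, crops included, and the job is handed in when it is done.

Besides the shell and the picture viewer there is one more tool, called after ">>>" as name(argument=value, ...) on one line, values as JSON. jog_arm: Moves the arm, as the interface text tells. Its arguments: {"type":"object","properties":{"rows":{"type":"array"}},"required":["rows"]}

```bash
mkdir -p pics; cat > h.py <<'E'
import numpy as np, cv2
from station import ctrl
def shot(n,f):
    im=ctrl.grab_frame(n); cv2.imwrite('pics/'+f,im[:,:,::-1]); return im
def cam(n):
    p=ctrl.camera_params(n); K=np.array(p['K'])
    if 'world_to_cam' in p: W=np.array(p['world_to_cam'])
    else:
        s=ctrl.state(); T=np.eye(4); T[:3,:3]=s['ee_rot']; T[:3,3]=s['tool_pos']
        W=np.linalg.inv(T@np.array(p['hand_eye']))
    return K,W
def onplane(n,uv,z):
    K,W=cam(n); uv=np.atleast_2d(uv).astype(float)
    R,t=W[:3,:3],W[:3,3]; c=-R.T@t
    d=(R.T@np.linalg.inv(K)@np.c_[uv,np.ones(len(uv))].T).T
    return c+d*((z-c[2])/d[:,2])[:,None]
def proj(n,P):
    K,W=cam(n); q=(K@(W[:3,:3]@np.atleast_2d(P).T+W[:3,3:])).T
    return q[:,:2]/q[:,2:]
E
python3 - <<'E'
from h import *
a=shot('top','t0.png'); 
b=shot('side','s0.png')
cv2.imwrite('pics/ts0.png',np.vstack([a[:,:,::-1],b[:,:,::-1]])[:, :]) 
s=ctrl.state(); print({k:np.round(v,3).tolist() for k,v in s.items()})
for q in ['strap','knob','tray','clip','small_pot_mid','file','jar_mid']:
    for c in ['top','side']:
        for r in ctrl.trace(c,q)[:3]: print(q,c,round(r['confidence'],2),np.round(r['box']),r['mask'].sum())
print(ctrl.camera_params('wrist'))
for c in ['top','side']:
    K,W=cam(c); print(c,K[0],-W[:3,:3].T@W[:3,3])
E
```

```text
{'time': 0.1, 'joint_pos': [1.27, 0.333, -0.065, 1.461, 0.022, 1.35, -0.089], 'dq': [-0.0, -0.001, -0.001, -0.002, -0.0, -0.001, 0.002], 'joint_efforts': [0.003, -62.675, 0.05, -39.243, 0.016, 0.007, 0.0], 'tool_pos': [171.306, -600.756, 252.592], 'ee_rot': [[0.962, 0.274, -0.0], [0.274, -0.962, 0.001], [-0.0, -0.001, -1.0]], 'contact_force': [0.882, 0.714, -0.944], 'moment': [-0.033, -0.033, 0.025], 'grip_force': 0.0, 'gripper_width': 85.633}
strap top 0.68 [348. 138.  29.  38.] 557
strap top 0.65 [251. 213.  15.  39.] 422
strap top 0.64 [203. 277.  93.  29.] 1449
strap side 0.95 [355. 301.  54.  41.] 915
strap side 0.89 [264. 247.  38.  21.] 357
strap side 0.8 [311. 217.  30.  21.] 286
knob top 0.69 [123. 208. 112.  88.] 6400
knob top 0.52 [236. 191.  29.  11.] 205
knob side 0.66 [263. 178.  10.  26.] 168
knob side 0.45 [245. 342.  32.  43.] 1063
knob side 0.42 [246. 184.  60.  65.] 1945
tray top 0.8 [125. 207. 111.  89.] 6299
tray top 0.58 [235. 191.  35.  15.] 217
tray side 0.76 [245. 113.  80.  68.] 3668
tray side 0.66 [243. 193.  52.  20.] 437
tray side 0.32 [260. 178.  14.  20
[... 516 characters left out ...]
] 1114
{'K': array([[314.98039338,   0.        , 253.54746455],
       [  0.        , 314.98039338, 196.15875217],
       [  0.        ,   0.        ,   1.        ]]), 'hand_eye': array([[-6.96755999e-04, -9.53194880e-01, -3.02355808e-01,
         7.72072183e+01],
       [ 9.99999253e-01, -3.60623260e-04, -1.16753581e-03,
         4.98339210e-02],
       [ 1.00385262e-03, -3.02356396e-01,  9.53194420e-01,
        -1.20992208e+02],
       [ 0.00000000e+00,  0.00000000e+00,  0.00000000e+00,
         1.00000000e+00]])}
top [359.66856476   0.         257.83815415] [ 332.60683671   -8.94458007 1038.74169827]
side [393.35457888   0.         258.41723757] [ 493.16178397 -672.18101698  823.52795318]
```

View pics/t0.png

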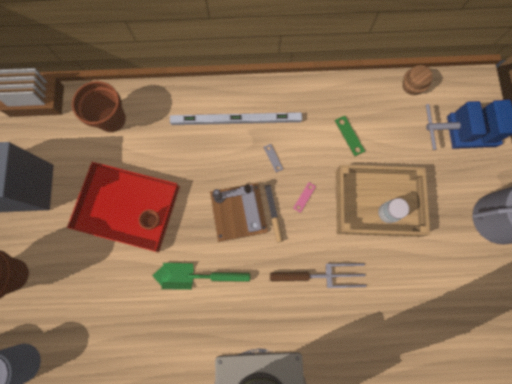

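View pics/s0.png

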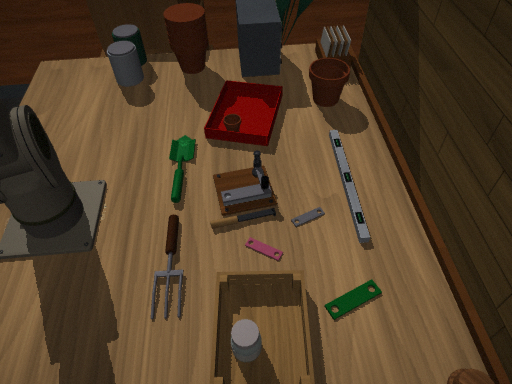

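The top view shows the clip board at about (238,212), with the post at about (219,190), the knob at about (247,188) and the grey strap running down to about (258,235). The tray is at (125,207) with the pot at (148,220), and the file is at (276,212). The small grey, pink and green straps are look-alikes. Next I turn these into positions.

```bash
python3 - <<'E'
from h import *
im=cv2.imread('pics/t0.png'); 
for q in ['clip','tray']:
    r=[(r) for r in ctrl.trace('top',q)][0]
    m=r['mask'].astype(np.uint8); cnt=max(cv2.findContours(m,0,1)[0],key=cv2.contourArea)
    b=cv2.boxPoints(cv2.minAreaRect(cnt)); print(q,np.round(b,1).tolist()); P=onplane('top',b,10 if q=='clip' else 40); print(np.round(P).tolist(), np.linalg.norm(np.diff(P,axis=0),axis=1))
print(onplane('top',[[219,190]],88),onplane('top',[[247,188]],77),onplane('top',[[253,211]],36),onplane('top',[148,220],50))
cv2.imwrite('pics/t0c.png',cv2.resize(im[150:260,55:295],None,fx=3.3,fy=3.3,interpolation=cv2.INTER_CUBIC))
E
```

```text
clip [[209.10000610351562, 190.60000610351562], [258.20001220703125, 182.5], [266.6000061035156, 232.6999969482422], [217.5, 240.89999389648438]]
[[566.0, 125.0, 10.0], [584.0, -20.0, 10.0], [436.0, -37.0, 10.0], [419.0, 103.0, 10.0]] [146.0561645  149.58386593 141.54887626]
tray [[66.0999984741211, 228.5], [84.19999694824219, 159.1999969482422], [179.10000610351562, 183.89999389648438], [161.0, 253.3000030517578]]
[[469.0, 520.0, 40.0], [669.0, 482.0, 40.0], [583.0, 207.0, 40.0], [390.0, 255.0, 40.0]] [203.46218294 288.81080354 199.27507639]
[[549.0999801   87.97615732  88.        ]] [[553.8222349   12.24065914  77.        ]] [[496.03513711  -1.26949829  36.        ]] [[481.45612066 289.71519185  50.        ]]
```

View pics/t0c.png

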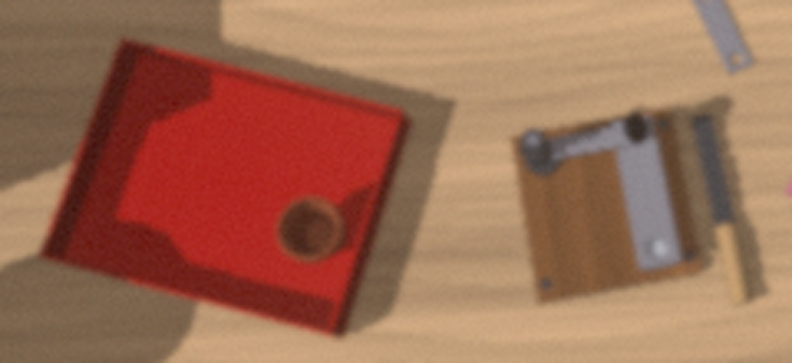

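>>> jog_arm(rows=[{"dp": [28, -31, 0], "rotation": [0, 0, -0.08], "fingers": 1}, {"dp": [56, -62, 0], "rotation": [0, 0, -0.16], "fingers": 1}, {"dp": [84, -92, 0], "rotation": [0, 0, -0.24], "fingers": 1}, {"dp": [112, -122, 0], "rotation": [0, 0, -0.32], "fingers": 1}, {"dp": [140, -153, 0], "rotation": [0, 0, -0.4], "fingers": 1}, {"dp": [168, -183, 0], "rotation": [0, 0, -0.48], "fingers": 1}, {"dp": [196, -214, 0], "rotation": [0, 0, -0.56], "fingers": 1}, {"dp": [224, -244, 0], "rotation": [0, 0, -0.64], "fingers": 1}, {"dp": [252, -275, 0], "rotation": [0, 0, -0.72], "fingers": 1}, {"dp": [280, -305, 0], "rotation": [0, 0, -0.8], "fingers": 1}])

```text
time: 1.73
tool_pos: [357.4, -229.0, 253.6]
ee_rot: [[0.47, 0.883, 0.0], [0.883, -0.47, -0.001], [-0.001, 0.001, -1.0]]
contact_force: [1.4, 0.2, 0.1]
gripper_width: 85.4
grip_force: 0.0
```

>>> jog_arm(rows=[{"dp": [40, -1, 0], "rotation": [0, 0, -0.08], "fingers": 1}, {"dp": [80, -2, 0], "rotation": [0, 0, -0.16], "fingers": 1}, {"dp": [120, -3, 0], "rotation": [0, 0, -0.24], "fingers": 1}, {"dp": [160, -4, 0], "rotation": [0, 0, -0.32], "fingers": 1}, {"dp": [200, -5, 0], "rotation": [0, 0, -0.4], "fingers": 1}, {"dp": [240, -6, 0], "rotation": [0, 0, -0.48], "fingers": 1}, {"dp": [280, -7, 0], "rotation": [0, 0, -0.56], "fingers": 1}, {"dp": [318, -8, 0], "rotation": [0, 0, -0.62], "fingers": 1}, {"dp": [318, -8, 0], "rotation": [0, 0, -0.62], "fingers": 1}, {"dp": [318, -8, 0], "rotation": [0, 0, -0.62], "fingers": 1}])

```text
time: 2.57
tool_pos: [500.7, 55.2, 253.2]
ee_rot: [[-0.131, 0.991, -0.0], [0.991, 0.131, 0.001], [0.001, -0.0, -1.0]]
contact_force: [-0.1, -0.8, -0.1]
gripper_width: 84.9
grip_force: 0.0
```

```bash
python3 - <<'E'
from h import *
s=ctrl.state(); im=shot('wrist','w1.png'); print(s['tool_pos'],s['ee_rot'],s['joint_pos'])
for q in ['strap','knob','clip','file','pivot']:
    for r in ctrl.trace('wrist',q)[:2]:
        m=r['mask'].astype(np.uint8); cnt=max(cv2.findContours(m,0,1)[0],key=cv2.contourArea)
        b=cv2.boxPoints(cv2.minAreaRect(cnt)); print(q,round(r['confidence'],2),np.round(r['box']),np.round(b,1).tolist())
E
```

```text
[500.7043579   55.21692744 253.15507726] [[-1.30909418e-01  9.91394270e-01 -3.55108139e-04]
 [ 9.91393408e-01  1.30909777e-01  1.31922216e-03]
 [ 1.35435642e-03 -1.79353263e-04 -9.99999067e-01]] [ 0.56128249  0.1341226  -0.81389725  1.7401779   0.09936194  1.31027791
 -0.14249842]
strap 0.86 [259. 314.  60.  50.] [[229.0, 301.29998779296875], [239.8000030517578, 286.8999938964844], [290.6000061035156, 324.8999938964844], [279.79998779296875, 339.29998779296875]]
strap 0.84 [254. 214. 115.  35.] [[195.10000610351562, 198.60000610351562], [289.0, 195.10000610351562], [290.20001220703125, 227.0], [196.3000030517578, 230.39999389648438]]
knob 0.86 [300. 195.  23.  90.] [[285.70001220703125, 148.3000030517578], [306.29998779296875, 147.10000610351562], [311.6000061035156, 235.5], [291.1000061035156, 236.6999969482422]]
knob 0.26 [253. 214. 112.  36.] [[194.5, 198.5], [289.70001220703125, 194.1999969482422], [291.1000061035156, 226.89999389648438], [196.0, 231.1999969482422]]
clip 0.67 [251. 176. 132. 126.] [[185.89999389648438, 114.30000305175781], [318.0, 113.0], [319.20001220703125, 235.8000030517578], [187.10000610351562, 237.10000610351562]]
file 0.92 [235. 253. 133.  18.] [[168.5, 245.8000030517578], [301.8999938964844, 240.8000030517578], [302.6000061035156, 258.70001220703125], [169.1999969482422, 263.79998779296875]]
pivot 0.83 [254. 175. 136. 125.] [[186.0, 114.0], [318.0, 114.0], [318.0, 236.0], [186.0, 236.0]]
```

View pics/w1.png

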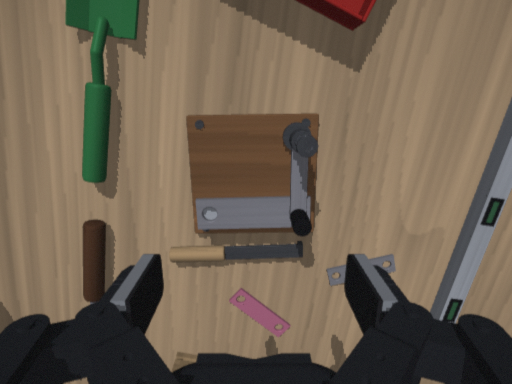

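The wrist view shows the board from (187,116) to (319,113), the strap's far end at (195,199) to (196,231), its free hole at (209,214), the knob top at about (301,225) and the post at about (305,144). I fit the clip's pose to these points.

```bash
python3 - <<'E'
from h import *
from scipy.optimize import least_squares
im=cv2.imread('pics/w1.png')
M=np.array([[-75,110,10],[75,110,10],[-65,18,36],[-65,-18,36],[-50,0,36],[50,0,77],[50,85,88]],float)
U=np.array([[187,116],[319,113],[195,199],[196,231],[209.5,214],[301,226],[306,147]])
def w(p,M): c,s=np.cos(p[2]),np.sin(p[2]); return np.c_[p[0]+c*M[:,0]-s*M[:,1],p[1]+s*M[:,0]+c*M[:,1],M[:,2]]
r=least_squares(lambda p:(proj('wrist',w(p,M))-U).ravel(),[500,0,.13],loss='soft_l1')
p=r.x; print(p, np.round(proj('wrist',w(p,M))-U,1).tolist())
A=np.array([[50,0,60],[50,85,60],[0,0,36],[135,85,60]],float); print(np.round(w(p,A),1))
o=cv2.resize(im[100:270,160:340],None,fx=3.3,fy=3.3,interpolation=cv2.INTER_CUBIC)
B=np.array([[-75,-35,10],[75,-35,10],[65,18,36],[65,-18,36],[50,0,43],[50,10,77],[50,-10,77],[60,0,77],[40,0,77],[60,85,88],[40,85,88],[50,95,88],[50,75,88]])
for q in proj('wrist',w(p,np.r_[M,B])): cv2.circle(o,tuple(int(v) for v in (q-[160,100])*3.3),3,(0,255,255),-1)
cv2.imwrite('pics/w1c.png',o)
np.save('clip.npy',p)
E
```

```text
[5.05563047e+02 2.72412736e-01 1.33315305e-01] [[-2.3, -1.4], [-0.4, 0.3], [-0.0, 0.7], [1.0, -1.9], [-0.4, 0.5], [0.4, 2.0], [0.6, -0.4]]
[[5.551e+02 6.900e+00 6.000e+01]
 [5.438e+02 9.120e+01 6.000e+01]
 [5.056e+02 3.000e-01 3.600e+01]
 [6.281e+02 1.025e+02 6.000e+01]]
```

View pics/w1c.png

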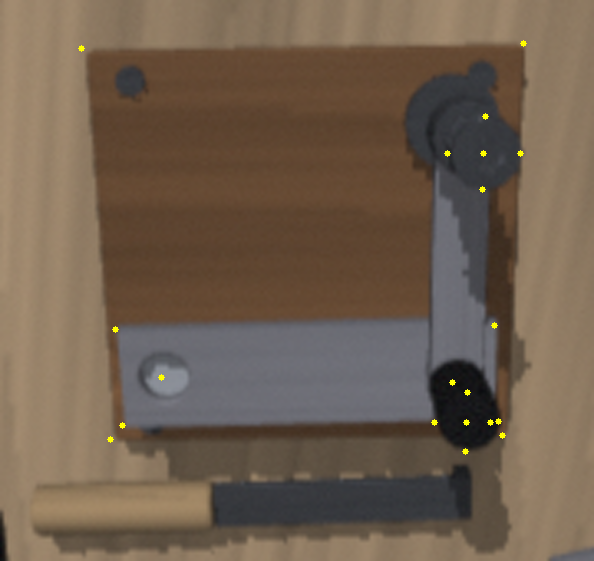

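>>> jog_arm(rows=[{"dp": [-28, 24, 0], "rotation": [0, 0, 0], "fingers": 0.7}, {"dp": [-55, 47.5, 0], "rotation": [0, 0, 0], "fingers": 0.7}, {"dp": [-55, 47.5, 40], "rotation": [0, 0, 0], "fingers": 0.7}, {"dp": [-55, 47.5, 80], "rotation": [0, 0, 0], "fingers": 0.7}, {"dp": [-55, 47.5, 120], "rotation": [0, 0, 0], "fingers": 0.7}, {"dp": [-55, 47.5, 150], "rotation": [0, 0, 0], "fingers": 0.7}, {"dp": [-55, 47.5, 170], "rotation": [0, 0, 0], "fingers": 0.7}, {"dp": [-55, 47.5, 183], "rotation": [0, 0, 0], "fingers": 0.7}, {"dp": [-55, 47.5, 183], "rotation": [0, 0, 0], "fingers": 0.7}, {"dp": [-55, 47.5, 183], "rotation": [0, 0, 0], "fingers": 0.6}])

```text
time: 3.7
tool_pos: [554.8, 4.1, 70.9]
ee_rot: [[-0.126, 0.992, 0.0], [0.992, 0.126, -0.0], [-0.0, 0.0, -1.0]]
contact_force: [-0.3, 0.3, 0.6]
gripper_width: 51.5
grip_force: 0.0
```

```bash
python3 - <<'E'
from h import *
s=ctrl.state(); print(s['tool_pos'],s['contact_force'])
a=shot('wrist','w2.png'); b=shot('side','s2.png')
o=np.hstack([cv2.resize(a[150:384,130:390],(400,360)),cv2.resize(b[140:240,200:311],(400,360),interpolation=cv2.INTER_CUBIC)])
cv2.imwrite('pics/c2.png',o[:,:,::-1])
E
```

```text
[554.79661359   4.05657009  70.8598401 ] [-0.34652949  0.33607462  0.55934653]
```

View pics/c2.png

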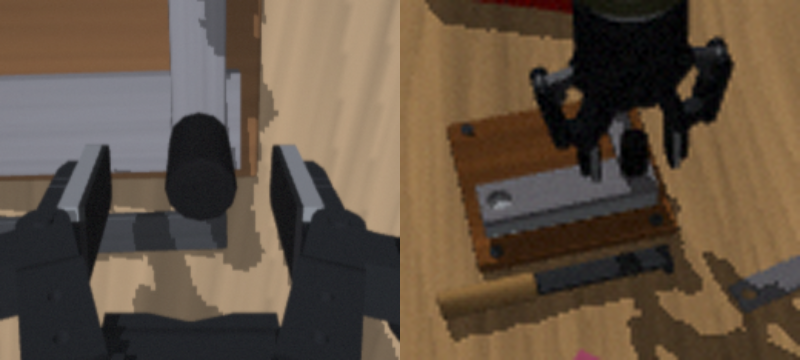

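The knob stands between the pads, about 2–3 mm towards tool +y from the mid-plane (the knob is at column 200, the mid-plane at column 190). I correct for that, then close.

>>> jog_arm(rows=[{"dp": [3, 2, 0], "rotation": [0, 0, 0], "fingers": 0.6}, {"dp": [3, 2, 0], "rotation": [0, 0, 0], "fingers": 0.4}, {"dp": [3, 2, 0], "rotation": [0, 0, 0], "fingers": 0.2}, {"dp": [3, 2, 0], "rotation": [0, 0, 0], "fingers": 0.1}, {"dp": [3, 2, 0], "rotation": [0, 0, 0], "fingers": 0.0}, {"dp": [3, 2, 0], "rotation": [0, 0, 0], "fingers": 0.0}, {"dp": [3, 2, 0], "rotation": [0, 0, 0], "fingers": 0.0}, {"dp": [3, 2, 0], "rotation": [0, 0, 0], "fingers": 0.0}])

```text
time: 4.47
tool_pos: [556.5, 7.8, 71.1]
ee_rot: [[-0.127, 0.992, 0.001], [0.992, 0.127, -0.0], [-0.0, 0.001, -1.0]]
contact_force: [-2.2, 0.1, 6.6]
gripper_width: 18.2
grip_force: 58.4
```

>>> jog_arm(rows=[{"dp": [0, 0, -4], "rotation": [0, 0, 0], "fingers": 0}, {"dp": [0, 0, -8], "rotation": [0, 0, 0], "fingers": 0}, {"dp": [0, 0, -12], "rotation": [0, 0, 0], "fingers": 0}, {"dp": [0, 0, -16], "rotation": [0, 0, 0], "fingers": 0}, {"dp": [0, 0, -20], "rotation": [0, 0, 0], "fingers": 0}, {"dp": [0, 0, -20], "rotation": [0, 0, 0], "fingers": 0}, {"dp": [0, 0, -20], "rotation": [0, 0, 0], "fingers": 0}, {"dp": [0, 0, -20], "rotation": [0, 0, 0], "fingers": 0}])

```text
time: 5.13
tool_pos: [556.1, 7.8, 90.2]
ee_rot: [[-0.127, 0.992, -0.0], [0.992, 0.127, 0.0], [0.0, -0.0, -1.0]]
contact_force: [2.2, 1.7, -8.8]
gripper_width: 18.3
grip_force: 58.8
```

```bash
python3 - <<'E'
from h import *
s=ctrl.state(); print(s['tool_pos'],s['contact_force'],s['joint_pos'])
b=shot('side','s3.png')
cv2.imwrite('pics/c3.png',cv2.resize(b[130:240,190:311],(605,550),interpolation=cv2.INTER_CUBIC)[:,:,::-1])
# waypoints for swing in tool frame
p=np.load('clip.npy'); R=np.array(s['ee_rot']); t=np.array(s['tool_pos'])
piv=np.array([543.8,91.2]); r0=t[:2]-piv; print('r',np.linalg.norm(r0))
for a in np.linspace(.12,1.44,12):
    c,sn=np.cos(a),np.sin(a); q=piv+[c*r0[0]-sn*r0[1],sn*r0[0]+c*r0[1]]
    print(round(a,2),np.round(R.T@np.r_[q-t[:2],0],1))
E
```

```text
[556.09793858   7.7820965   90.16723183] [ 2.19350649  1.67649364 -8.75733803] [ 0.50247447  0.43010766 -0.71769242  1.79280697  0.32352308  1.03964604
 -0.20941669]
r 84.31954647787657
0.12 [ 0.8 10.1 -0. ]
0.24 [ 2.8 20.  -0. ]
0.36 [ 6.  29.6 -0. ]
0.48 [10.3 38.7 -0. ]
0.6 [15.6 47.3 -0. ]
0.72 [22.  55.2  0. ]
0.84 [29.2 62.2  0. ]
0.96 [37.3 68.4  0. ]
1.08 [46.  73.5  0. ]
1.2 [55.3 77.5  0. ]
1.32 [65.  80.4  0. ]
1.44 [74.9 82.2  0. ]
```

View pics/c3.png

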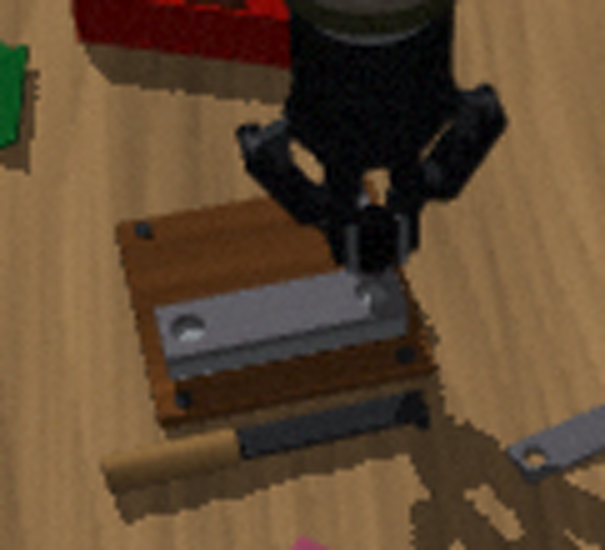

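The nib is out, with both strap holes now visible and the strap still on its bed. Swinging the finger aside.

>>> jog_arm(rows=[{"dp": [0.8, 10.1, 0], "rotation": [0, 0, -0.12], "fingers": 0}, {"dp": [2.8, 20, 0], "rotation": [0, 0, -0.24], "fingers": 0}, {"dp": [6, 29.6, 0], "rotation": [0, 0, -0.36], "fingers": 0}, {"dp": [10.3, 38.7, 0], "rotation": [0, 0, -0.48], "fingers": 0}, {"dp": [15.6, 47.3, 0], "rotation": [0, 0, -0.6], "fingers": 0}, {"dp": [22, 55.2, 0], "rotation": [0, 0, -0.72], "fingers": 0}, {"dp": [29.2, 62.2, 0], "rotation": [0, 0, -0.84], "fingers": 0}, {"dp": [37.3, 68.4, 0], "rotation": [0, 0, -0.96], "fingers": 0}, {"dp": [46, 73.5, 0], "rotation": [0, 0, -1.08], "fingers": 0}, {"dp": [55.3, 77.5, 0], "rotation": [0, 0, -1.2], "fingers": 0}])

```text
time: 6.02
tool_pos: [629.1, 72.5, 91.1]
ee_rot: [[-0.971, 0.238, 0.006], [0.238, 0.971, 0.002], [-0.005, 0.003, -1.0]]
contact_force: [13.1, 5.1, -10.2]
gripper_width: 18.1
grip_force: 58.8
```

```bash
python3 - <<'E'
from h import *
s=ctrl.state(); print(s['tool_pos'],s['contact_force'],s['joint_pos'])
R=np.array(s['ee_rot']); t=np.array(s['tool_pos']); print(np.arctan2(R[1,1],R[0,1]))
piv=np.array([543.8,91.2]); p=np.load('clip.npy')
d=t[:2]-piv; print('r',np.linalg.norm(d),'swing',np.arctan2(d[1],d[0])-p[2]+np.pi/2)
for a in [1.3,1.4,1.5]:
    q=piv+85*np.array([np.cos(a+p[2]-np.pi/2),np.sin(a+p[2]-np.pi/2)])
    print(a,np.round(R.T@np.r_[q-t[:2],0],1))
E
```

```text
[629.06958891  72.49774619  91.11852624] [ 13.11878774   5.0975679  -10.22842677] [ 0.4699909   0.65887817 -0.903088    1.58015299  0.55011871  1.16823141
  0.78132621]
1.330610159388206
r 87.2964895682207 swing 1.221569038311468
1.3 [2.7 6.6 0. ]
1.4 [ 4. 15.  0.]
1.5 [ 6.1 23.2  0. ]
```

>>> jog_arm(rows=[{"dp": [3, 8, 0], "rotation": [0, 0, -0.09], "fingers": 0}, {"dp": [5, 16, 0], "rotation": [0, 0, -0.18], "fingers": 0}, {"dp": [5, 19, 4], "rotation": [0, 0, -0.22], "fingers": 0}, {"dp": [5, 19, 9], "rotation": [0, 0, -0.22], "fingers": 0}, {"dp": [5, 19, 14], "rotation": [0, 0, -0.22], "fingers": 0}, {"dp": [5, 19, 19], "rotation": [0, 0, -0.22], "fingers": 0}, {"dp": [5, 19, 22], "rotation": [0, 0, -0.22], "fingers": 0}, {"dp": [5, 19, 22], "rotation": [0, 0, -0.22], "fingers": 0}, {"dp": [5, 19, 22], "rotation": [0, 0, -0.22], "fingers": 0.3}, {"dp": [5, 19, 22], "rotation": [0, 0, -0.22], "fingers": 0.6}])

```text
time: 6.85
tool_pos: [626.6, 91.4, 69.0]
ee_rot: [[-1.0, 0.025, 0.001], [0.025, 1.0, -0.001], [-0.001, -0.001, -1.0]]
contact_force: [0.7, 0.5, -0.0]
gripper_width: 36.5
grip_force: 0.0
```

>>> jog_arm(rows=[{"dp": [0, 0, 0], "rotation": [0, 0, 0], "fingers": 0.6}, {"dp": [0, 0, 0], "rotation": [0, 0, 0], "fingers": 0.6}, {"dp": [0, 0, -30], "rotation": [0, 0, 0], "fingers": 0.6}, {"dp": [0, 0, -70], "rotation": [0, 0, 0], "fingers": 0.6}, {"dp": [0, 0, -110], "rotation": [0, 0, 0], "fingers": 0.6}, {"dp": [0, 0, -110], "rotation": [0, 0, 0], "fingers": 0.6}, {"dp": [0, 0, -110], "rotation": [0, 0, 0], "fingers": 0.6}])

```text
time: 7.43
tool_pos: [626.8, 92.4, 180.9]
ee_rot: [[-1.0, 0.024, 0.004], [0.024, 1.0, -0.0], [-0.004, 0.0, -1.0]]
contact_force: [-0.9, -0.1, -0.2]
gripper_width: 51.6
grip_force: 0.0
```

>>> jog_arm(rows=[{"dp": [30, -24, 0], "rotation": [0, 0, -0.04], "fingers": 0.7}, {"dp": [60, -48, 0], "rotation": [0, 0, -0.08], "fingers": 0.7}, {"dp": [90, -72, 0], "rotation": [0, 0, -0.12], "fingers": 0.7}, {"dp": [119, -95, 0], "rotation": [0, 0, -0.158], "fingers": 0.7}, {"dp": [119, -95, 0], "rotation": [0, 0, -0.158], "fingers": 0.7}, {"dp": [119, -95, 0], "rotation": [0, 0, -0.158], "fingers": 0.7}, {"dp": [119, -95, 0], "rotation": [0, 0, -0.158], "fingers": 0.7}])

```text
time: 8.02
tool_pos: [504.4, -0.6, 177.9]
ee_rot: [[-0.991, -0.133, -0.0], [-0.133, 0.991, -0.0], [0.0, -0.0, -1.0]]
contact_force: [0.7, 0.4, -0.4]
gripper_width: 59.7
grip_force: 0.0
```

```bash
python3 - <<'E'
from h import *
s=ctrl.state(); print(s['tool_pos'],s['ee_rot'],s['joint_pos'])
im=shot('wrist','w4.png')[:,:,::-1].copy()
for r in ctrl.trace('wrist','strap')[:2]:
    m=r['mask'].astype(np.uint8); cnt=max(cv2.findContours(m,0,1)[0],key=cv2.contourArea)
    b=cv2.boxPoints(cv2.minAreaRect(cnt)); P=onplane('wrist',b,36); print(round(r['confidence'],2),np.round(b).tolist(),np.round(P,1).tolist(),np.linalg.norm(np.diff(P,axis=0),axis=1),P.mean(0))
    cv2.drawContours(im,[cnt],-1,(0,255,255),1)
t=shot('top','t4.png')[150:260,55:295][:,:,::-1]
for r in ctrl.trace('top','clip_lift')[:1]: print('knob top',r['box'],r['confidence'])
a=cv2.resize(t,(512,235)); cv2.imwrite('pics/c4.png',np.vstack([im[:360],a]))
E
```

```text
[504.37351909  -0.62714784 177.91925147] [[-9.91178768e-01 -1.32531189e-01 -3.64590275e-04]
 [-1.32531075e-01  9.91178799e-01 -3.19187648e-04]
 [ 4.03676470e-04 -2.68052479e-04 -9.99999883e-01]] [ 0.94078387  0.33193141 -1.17930304  1.82667522  0.32888329  1.2034354
  1.36329355]
0.87 [[56.0, 216.0], [110.0, 147.0], [134.0, 166.0], [80.0, 234.0]] [[553.2, -170.0, 36.0], [484.5, -122.1, 36.0], [497.5, -102.5, 36.0], [568.5, -150.0, 36.0]] [83.75381057 23.46217221 85.36449029] [ 525.92716848 -136.15097478   36.        ]
0.86 [[178.0, 312.0], [194.0, 310.0], [197.0, 339.0], [181.0, 341.0]] [[640.5, -55.6, 36.0], [636.7, -40.6, 36.0], [671.5, -35.0, 36.0], [675.5, -50.5, 36.0]] [15.45871352 35.29685151 15.99879702] [656.04327877 -45.4227028   36.        ]
knob top [221.1, 185.6, 6.9, 26.6] 0.45
```

View pics/c4.png

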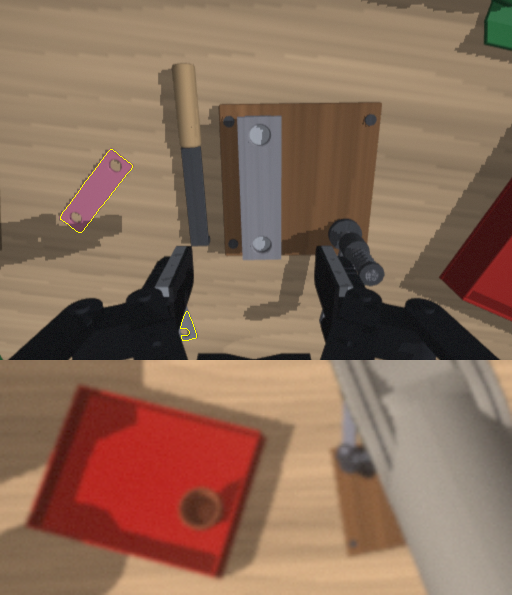

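The strap is still on its bed, with corners at (238,116), (281,116), (282,259) and (242,260). The finger points away along +x.

```bash
python3 - <<'E'
from h import *
P=onplane('wrist',[[238,116],[281,116],[282.5,258.5],[242,259.5],[260,134],[261.5,243]],36); print(np.round(P,1))
print(P[:4].mean(0),P[4:].mean(0), np.linalg.norm(np.diff(P,axis=0),axis=1)); d=P[5]-P[4]; print(np.arctan2(d[1],d[0]))
s=ctrl.state(); R=np.array(s['ee_rot']); print(R.T@(P[4:].mean(0)-s['tool_pos']),'pad midplane col 253.5 at depth; hole cols')
# strap edge in columns over rows near 190
im=cv2.imread('pics/w4.png').astype(int); print(im[190,225:295].tolist())
E
```

```text
[[ 4.449e+02 -1.920e+01  3.600e+01]
 [ 4.402e+02  1.530e+01  3.600e+01]
 [ 5.680e+02  3.780e+01  3.600e+01]
 [ 5.742e+02  3.000e-01  3.600e+01]
 [ 4.568e+02  5.000e-01  3.600e+01]
 [ 5.548e+02  1.600e+01  3.600e+01]]
[506.84302006   8.54111205  36.        ] [505.8123213    8.23310321  36.        ] [ 34.88874106 129.79104916  37.98626353 117.39826216  99.24917773]
0.15629086922528573
[ -1.74908862   6.46180074 142.21428864] pad midplane col 253.5 at depth; hole cols
[[42, 58, 79], [40, 55, 76], [38, 55, 74], [40, 57, 76], [39, 56, 76], [39, 56, 77], [41, 57, 77], [44, 61, 80], [41, 58, 77], [38, 54, 75], [39, 55, 75], [41, 56, 76], [41, 58, 76], [42, 57, 77], [59, 67, 81], [118, 111, 113], [129, 120, 119], [128, 120, 118], [129, 120, 119], [126, 117, 117], [125, 117, 117], [127, 118, 117], [132, 123, 123], [131, 121, 121], [130, 122, 121], [130, 121, 121], [129, 121, 120], [130, 123, 122], [130, 121, 121], [130, 122, 121], [130, 122, 121], [129, 121, 119], [128, 119, 118], [128, 119, 118], [128, 119, 118], [130, 122, 121], [128, 120, 119], [130, 121, 121], [128, 120, 120], [132, 123, 122], [131, 122, 121], [130, 121, 121], [128, 120, 119], [128, 119, 118], [129, 119, 119], [128, 119, 119], [129, 120, 119], [127, 118, 119], [129, 121, 121], [128, 119, 119], [128, 119, 119], [129, 120, 120], [127, 119, 118], [130, 120, 119], [127, 118, 117], [122, 115, 117], [82, 94, 112], [59, 82, 112], [57, 81, 111], [56, 80, 110], [57, 80, 111], [55, 79, 109], [55, 78, 108], [56, 79, 108], [53, 76, 106], [53, 77, 107], [55, 77, 107], [52, 75, 105], [55, 78, 107], [54, 78, 107]]
```

>>> jog_arm(rows=[{"dp": [-2, 5.5, 30], "rotation": [0, 0, 0], "fingers": 0.7}, {"dp": [-2, 5.5, 70], "rotation": [0, 0, 0], "fingers": 0.7}, {"dp": [-2, 5.5, 100], "rotation": [0, 0, 0], "fingers": 0.7}, {"dp": [-2, 5.5, 105], "rotation": [0, 0, 0], "fingers": 0.7}, {"dp": [-2, 5.5, 105], "rotation": [0, 0, 0], "fingers": 0.7}, {"dp": [-2, 5.5, 105], "rotation": [0, 0, 0], "fingers": 0.7}])

```text
time: 8.72
tool_pos: [506.7, 6.6, 74.6]
ee_rot: [[-0.991, -0.135, 0.001], [-0.135, 0.991, 0.001], [-0.001, 0.001, -1.0]]
contact_force: [0.3, 0.2, 0.3]
gripper_width: 59.8
grip_force: 0.0
```

```bash
python3 - <<'E'
from h import *
s=ctrl.state(); print(s['tool_pos'],s['gripper_width'])
im=shot('wrist','w5.png')[:,:,::-1]
cv2.imwrite('pics/c5.png',im)
E
```

```text
[506.70695126   6.63755292  74.57961887] 59.84935417206617
```

View pics/c5.png

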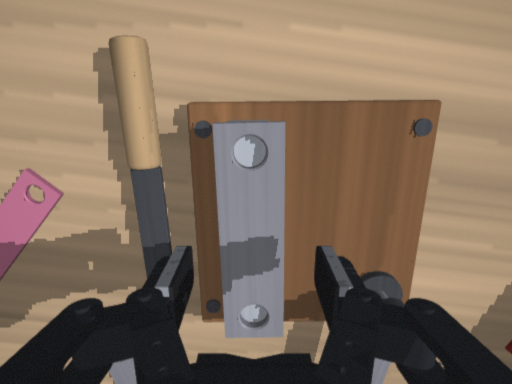

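The strap is centred between the pads (columns 215–285, mid about 252, against a pad mid-plane at about 254). The holes project to +51 and −49 mm along tool x, so it is centred lengthwise too. Descend and grip.

>>> jog_arm(rows=[{"dp": [0, 0, 15], "rotation": [0, 0, 0], "fingers": 0.7}, {"dp": [0, 0, 25], "rotation": [0, 0, 0], "fingers": 0.7}, {"dp": [0, 0, 29], "rotation": [0, 0, 0], "fingers": 0.7}, {"dp": [0, 0, 29], "rotation": [0, 0, 0], "fingers": 0.6}, {"dp": [0, 0, 29], "rotation": [0, 0, 0], "fingers": 0.45}, {"dp": [0, 0, 29], "rotation": [0, 0, 0], "fingers": 0.3}, {"dp": [0, 0, 29], "rotation": [0, 0, 0], "fingers": 0.1}, {"dp": [0, 0, 29], "rotation": [0, 0, 0], "fingers": 0.1}, {"dp": [0, 0, 29], "rotation": [0, 0, 0], "fingers": 0.1}])

```text
time: 9.52
tool_pos: [506.1, 5.6, 44.9]
ee_rot: [[-0.991, -0.134, 0.001], [-0.134, 0.991, -0.0], [-0.001, -0.0, -1.0]]
contact_force: [-3.1, -0.0, 6.5]
gripper_width: 34.0
grip_force: 60.3
```

>>> jog_arm(rows=[{"dp": [0, 0, -5], "rotation": [0, 0, 0], "fingers": 0.1}, {"dp": [0, 0, -15], "rotation": [0, 0, 0], "fingers": 0.1}, {"dp": [0, 0, -45], "rotation": [0, 0, 0], "fingers": 0.1}, {"dp": [0, 0, -80], "rotation": [0, 0, 0], "fingers": 0.1}, {"dp": [0, 0, -120], "rotation": [0, 0, 0], "fingers": 0.1}, {"dp": [0, 0, -155], "rotation": [0, 0, 0], "fingers": 0.1}, {"dp": [0, 0, -155], "rotation": [0, 0, 0], "fingers": 0.1}])

```text
time: 10.1
tool_pos: [508.6, 6.7, 206.1]
ee_rot: [[-0.991, -0.135, 0.009], [-0.135, 0.991, -0.001], [-0.009, -0.002, -1.0]]
contact_force: [0.5, 0.5, -1.6]
gripper_width: 33.9
grip_force: 60.3
```

```bash
python3 - <<'E'
from h import *
U=np.array([[92,162.1],[179.2,183.9],[158,251.5],[67.7,227.9]])
P=np.array([onplane('top',u,z)[0] for u,z in zip(U,[40,40,40,40])]); print(np.round(P),np.linalg.norm(np.roll(P,-1,0)-P,axis=1))
P=np.array([onplane('top',u,z)[0] for u,z in zip(U,[40,0,0,40])]); print(np.round(P),np.linalg.norm(np.roll(P,-1,0)-P,axis=1),P.mean(0))
s=ctrl.state(); print(s['tool_pos'],s['gripper_width'],s['grip_force'],s['joint_pos'])
E
```

```text
[[659. 459.  40.]
 [583. 206.  40.]
 [395. 263.  40.]
 [471. 515.  40.]] [264.04916837 196.61537786 263.20805589 196.73723299]
[[659. 459.  40.]
 [593. 215.   0.]
 [397. 274.   0.]
 [471. 515.  40.]] [256.15006727 204.4899015  255.2046485  196.73723299] [530.03458004 365.79408976  20.        ]
[508.6365521    6.69835654 206.12603722] 33.94186289155872 60.33376693725586 [ 0.95255424  0.30386518 -1.20412779  1.78881836  0.30242159  1.24653191
  1.37353807]
```

>>> jog_arm(rows=[{"dp": [-6, 29, 0], "rotation": [0, 0, 0.04], "fingers": 0.1}, {"dp": [-14, 67, 0], "rotation": [0, 0, 0.08], "fingers": 0.1}, {"dp": [-23, 106, 0], "rotation": [0, 0, 0.12], "fingers": 0.1}, {"dp": [-32, 146, 0], "rotation": [0, 0, 0.17], "fingers": 0.1}, {"dp": [-41, 186, 0], "rotation": [0, 0, 0.22], "fingers": 0.1}, {"dp": [-49, 226, 0], "rotation": [0, 0, 0.27], "fingers": 0.1}, {"dp": [-58, 266, 0], "rotation": [0, 0, 0.32], "fingers": 0.1}, {"dp": [-67, 306, 0], "rotation": [0, 0, 0.36], "fingers": 0.1}, {"dp": [-75, 345, 0], "rotation": [0, 0, 0.4], "fingers": 0.1}, {"dp": [-84, 380, 0], "rotation": [0, 0, 0.426], "fingers": 0.1}])

```text
time: 10.93
tool_pos: [537.3, 396.0, 199.2]
ee_rot: [[-0.957, 0.289, -0.001], [0.289, 0.957, 0.0], [0.001, -0.0, -1.0]]
contact_force: [0.4, 0.7, -1.5]
gripper_width: 34.3
grip_force: 60.3
```

>>> jog_arm(rows=[{"dp": [0, 7, 0], "rotation": [0, 0, 0], "fingers": 0.1}, {"dp": [0, 7, 0], "rotation": [0, 0, 0], "fingers": 0.1}, {"dp": [0, 7, 0], "rotation": [0, 0, 0], "fingers": 0.1}])

```text
time: 11.18
tool_pos: [539.9, 400.2, 199.0]
ee_rot: [[-0.958, 0.287, -0.001], [0.287, 0.958, -0.0], [0.001, -0.001, -1.0]]
contact_force: [0.4, -0.7, -2.0]
gripper_width: 33.7
grip_force: 60.5
```

```bash
python3 - <<'E'
from h import *
s=ctrl.state(); print(s['tool_pos'],s['ee_rot'],s['gripper_width'],s['grip_force'])
im=shot('wrist','w6.png')[:,:,::-1]
m=(im[:,:,2]>60)&(im[:,:,1]<im[:,:,2]*.35); ys,xs=np.nonzero(m); print(m.sum(),xs.min(),xs.max(),ys.min(),ys.max())
for q in ['tray','small_pot_mid','strap']:
    for r in ctrl.trace('wrist',q)[:1]: print(q,round(r['confidence'],2),np.round(r['box']))
b=shot('side','s6.png')[:,:,::-1]
cv2.imwrite('pics/c6.png',np.hstack([cv2.resize(im,(440,330)),cv2.resize(b[60:195,170:315],(354,330),interpolation=cv2.INTER_CUBIC)]))
E
```

```text
[539.85724453 400.2038498  198.97403063] [[-9.58074044e-01  2.86519707e-01 -7.63838626e-04]
 [ 2.86520001e-01  9.58074212e-01 -3.05885587e-04]
 [ 6.44171842e-04 -5.11916085e-04 -9.99999661e-01]] 33.69331580965034 60.496004819869995
41665 56 366 67 278
tray 0.64 [211. 174. 311. 213.]
small_pot_mid 0.62 [111. 166.  68.  65.]
strap 0.56 [210. 173. 316. 214.]
```

View pics/c6.png

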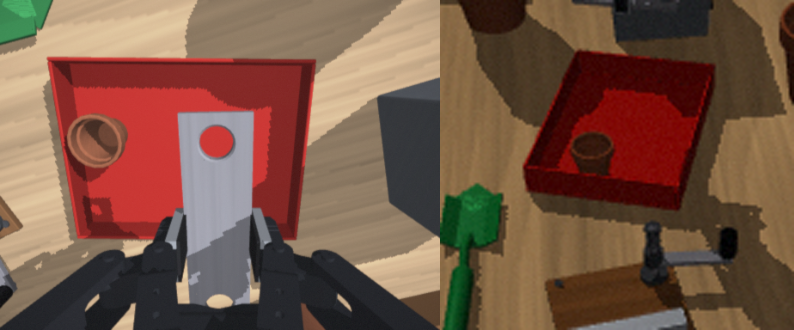

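The strap hangs level in the jaws, lined up with the tray. The tray rim shows from (56,68) to (366,70) and the pot at (111,166). In the side view the finger is swung aside and down. I work out the tray pose relative to the tool.

```bash
python3 - <<'E'
from h import *
s=ctrl.state(); R=np.array(s['ee_rot']); t=np.array(s['tool_pos'])
P=onplane('wrist',[[56,67.5],[366.5,70],[344.5,279],[93,277]],40)
print(np.round(P),np.linalg.norm(np.roll(P,-1,0)-P,axis=1),P.mean(0))
Q=(R.T@(P-t).T).T; print('tool frame',np.round(Q,1))
print('strap hole',(R.T@(onplane('wrist',[[252,165]],198.97-16)[0]-t)))
E
```

```text
[[398. 271.  40.]
 [474. 517.  40.]
 [664. 458.  40.]
 [587. 214.  40.]] [256.81597859 198.74185737 256.42634305 198.07144362] [530.8218082  365.01383544  40.        ]
tool frame [[ 100.3 -163.   159.5]
 [  98.3   93.8  159.4]
 [-100.5   92.9  159.5]
 [ -97.7 -163.5  159.6]]
strap hole [48.86571474 -0.84586099 16.49919293]
```

>>> jog_arm(rows=[{"dp": [0, 0, 30], "rotation": [0, 0, 0], "fingers": 0.1}, {"dp": [0, 0, 65], "rotation": [0, 0, 0], "fingers": 0.1}, {"dp": [0, 0, 100], "rotation": [0, 0, 0], "fingers": 0.1}, {"dp": [0, 0, 125], "rotation": [0, 0, 0], "fingers": 0.1}, {"dp": [0, 0, 145], "rotation": [0, 0, 0], "fingers": 0.1}, {"dp": [0, 0, 160], "rotation": [0, 0, 0], "fingers": 0.1}, {"dp": [0, 0, 168], "rotation": [0, 0, 0], "fingers": 0.1}, {"dp": [0, 0, 170], "rotation": [0, 0, 0], "fingers": 0.1}, {"dp": [0, 0, 170], "rotation": [0, 0, 0], "fingers": 0.1}, {"dp": [0, 0, 170], "rotation": [0, 0, 0], "fingers": 0.1}])

```text
time: 12.27
tool_pos: [540.8, 400.5, 30.7]
ee_rot: [[-0.958, 0.288, 0.001], [0.288, 0.958, 0.001], [-0.001, 0.001, -1.0]]
contact_force: [-0.3, 0.1, -1.8]
gripper_width: 34.2
grip_force: 60.5
```

>>> jog_arm(rows=[{"dp": [0, 0, 2], "rotation": [0, 0, 0], "fingers": 0.1}, {"dp": [0, 0, 3], "rotation": [0, 0, 0], "fingers": 0.1}, {"dp": [0, 0, 4], "rotation": [0, 0, 0], "fingers": 0.1}, {"dp": [0, 0, 4], "rotation": [0, 0, 0], "fingers": 0.1}])

```text
time: 12.6
tool_pos: [540.4, 400.2, 25.6]
ee_rot: [[-0.958, 0.288, 0.001], [0.288, 0.958, 0.0], [-0.001, 0.0, -1.0]]
contact_force: [0.5, -0.5, -1.0]
gripper_width: 34.5
grip_force: 60.9
```

>>> jog_arm(rows=[{"dp": [0, 0, 1], "rotation": [0, 0, 0], "fingers": 0.1}, {"dp": [0, 0, 2], "rotation": [0, 0, 0], "fingers": 0.1}, {"dp": [0, 0, 2], "rotation": [0, 0, 0], "fingers": 0.1}, {"dp": [0, 0, 2], "rotation": [0, 0, 0], "fingers": 0.1}])

```text
time: 12.93
tool_pos: [540.5, 400.3, 25.5]
ee_rot: [[-0.958, 0.288, 0.001], [0.288, 0.958, -0.0], [-0.001, 0.0, -1.0]]
contact_force: [-4.8, -6.9, 16.3]
gripper_width: 34.2
grip_force: 70.5
```

Floor contact at 16 N. Back off slightly, open, and rise.

>>> jog_arm(rows=[{"dp": [0, 0, -2], "rotation": [0, 0, 0], "fingers": 0.1}, {"dp": [0, 0, -2], "rotation": [0, 0, 0], "fingers": 0.1}, {"dp": [0, 0, -2], "rotation": [0, 0, 0], "fingers": 0.45}, {"dp": [0, 0, -2], "rotation": [0, 0, 0], "fingers": 0.5}, {"dp": [0, 0, -2], "rotation": [0, 0, 0], "fingers": 0.55}, {"dp": [0, 0, -2], "rotation": [0, 0, 0], "fingers": 0.6}, {"dp": [0, 0, -2], "rotation": [0, 0, 0], "fingers": 0.6}, {"dp": [0, 0, -12], "rotation": [0, 0, 0], "fingers": 0.6}, {"dp": [0, 0, -40], "rotation": [0, 0, 0], "fingers": 0.6}, {"dp": [0, 0, -80], "rotation": [0, 0, 0], "fingers": 0.6}])

```text
time: 13.77
tool_pos: [538.9, 398.7, 101.6]
ee_rot: [[-0.958, 0.287, -0.004], [0.287, 0.958, -0.003], [0.003, -0.004, -1.0]]
contact_force: [1.3, 1.1, 1.0]
gripper_width: 51.3
grip_force: 0.0
```

>>> jog_arm(rows=[{"dp": [0, 0, -40], "rotation": [0, 0, 0], "fingers": 0.6}, {"dp": [0, 0, -80], "rotation": [0, 0, 0], "fingers": 0.6}, {"dp": [0, 0, -90], "rotation": [0, 0, 0], "fingers": 0.6}, {"dp": [0, 0, -90], "rotation": [0, 0, 0], "fingers": 0.6}])

```text
time: 14.1
tool_pos: [541.0, 401.7, 198.5]
ee_rot: [[-0.958, 0.288, 0.005], [0.288, 0.958, 0.004], [-0.004, 0.006, -1.0]]
contact_force: [-0.7, 1.0, 0.7]
gripper_width: 50.7
grip_force: 0.0
```

```bash
python3 - <<'E'
from h import *
s=ctrl.state(); print(s['tool_pos'],s['contact_force'],s['gripper_width'])
im=shot('wrist','w7.png')
b=shot('side','s7.png')[:,:,::-1]
for c,q in [('wrist','strap'),('side','strap'),('side','knob'),('side','small_pot_mid'),('side','tray')]:
    for r in ctrl.trace(c,q)[:2]: print(c,q,round(r['confidence'],2),np.round(r['box']))
# strap corners in tool frame if at z=10
for r in ctrl.trace('wrist','strap')[:1]:
    m=r['mask'].astype(np.uint8); cnt=max(cv2.findContours(m,0,1)[0],key=cv2.contourArea)
    bx=cv2.boxPoints(cv2.minAreaRect(cnt)); P=onplane('wrist',bx,10); print(np.round(P),np.linalg.norm(np.diff(P,axis=0),axis=1))
cv2.imwrite('pics/c7.png',np.hstack([cv2.resize(im[:,:,::-1],(440,330)),cv2.resize(b[60:195,170:315],(354,330),interpolation=cv2.INTER_CUBIC)]))
E
```

```text
[541.04857646 401.65144113 198.52405213] [-0.74610103  0.9659727   0.70681288] 50.72494571981789
wrist strap 0.55 [251. 172.  41. 126.]
wrist strap 0.53 [106. 162.  69.  64.]
side strap 0.72 [355. 300.  56.  38.]
side strap 0.7 [264. 248.  33.  21.]
side knob 0.54 [277. 160.  33.  15.]
side small_pot_mid 0.84 [234. 124.  15.  16.]
side small_pot_mid 0.4 [279. 160.  30.  13.]
side tray 0.58 [244. 112.  78.  66.]
[[470. 398.  10.]
 [480. 433.  10.]
 [604. 398.  10.]
 [592. 358.  10.]] [ 36.22453489 127.90512826  41.03939891]
```

View pics/c7.png

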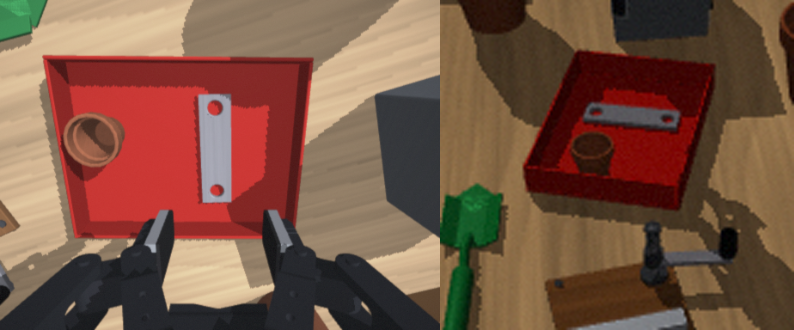

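The strap lies flat in the tray, the pot and tray are unmoved, and the finger is swung aside and down. Nothing touches the gripper, so I hand the job in.

```bash
python3 -c "
from station import ctrl
print(ctrl.sign_off())"
```

```text
the job is handed in; nothing more can be done
None
```

The job is handed in, verdict not shown: the last pictures show the clip finger swung aside and down and the strap flat in the tray with the pot standing, about 14 s on the robot's clock, but I viewed 11 pictures, one over the limit of 10.

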